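Sort the bench small parts away and shut the block case

ROBOT

A 6-joint arm with a two-finger parallel gripper is mounted at the origin on the work surface. World frame = base frame: x ahead of the robot, y to its left, z up, the work surface at z = 0. Lengths are in m, angles in rad, forces in N, time in s.
With the tool pointing down it reaches from about 0.275 to 0.875 m from the base axis. Payload 12.5 kg.
Tool frame: the origin (TCP) lies at the very end of the fingers, on their centre line; the grasp point (between the pads) lies 19 mm behind it; x points along the fingers, y is the direction in which the jaws open and shut, and the axes are right-handed (so a half turn about x gives the same grasp; the last joint's range is limited). The gripper opens to 85 mm and grips with 20 to 120 N. Pads are 22 mm wide; open, the fingers measure 114 mm over their backs; the gripper's body (76 mm by 85 mm) begins 54 mm behind the grasp point. The pads swing forward as they close: fully open they stand 13 mm farther back than shut.
Start: joints at [1.05, 0.351, 1.652, -0, 1.139, -0.085], TCP at [0.232, 0.499, 0.198] pointing down, gripper open.
Joint ranges: [-2.75, 2.75], [-0.79, 2.1], [0.01, 2.65], [-1.57, 4.71], [0.07, 3.14], [-2.87, 2.87]. Speed limits (rad/s): [2.22, 2.22, 2.79, 3.14, 3.14, 3.14].

INTERFACE

Orientations are given as a 3x3 rotation matrix whose columns are the frame's x, y, z axes.
In Python, from bench import manip gives the robot as it stands. Calls block until the motion is done:
- manip.move_ptp(position, orientation): joint-space move of the TCP to a pose.
- manip.move_l(position, attitude=None, max_speed=0.15): straight line of the TCP; attitude=None keeps the orientation; max_speed is the mean speed in m/s.
- manip.move_j(angles): joint-space move.
- manip.set_gripper(opening, effort=None): opening from 0.0 (shut) to 1.0 (fully open); effort is the grip in N (None keeps the last); returns when the fingers have stopped.
- manip.dwell(seconds).
- manip.inverse_kinematics(position, orientation): joint angles nearest the present ones, or None.
- manip.grab_frame(name): name is "side" or "top"; returns (picture, depth): 400x640x3 uint8, red, green, blue; 400x640 float32, m along the optical axis (not along the pixel's ray), 0 where there is no reading.
- manip.get_calibration(name): a dict with "camera_matrix" (3x3 intrinsics, pixels), "k1" (the pictures are not rectified: a ray, as slopes to the right and down, at radius r is drawn at 1 + k1 r^2 times it, then the intrinsics apply), "R" (3x3) and "t" (3): a world point X has camera coordinates R X + t. Camera axes: x right, y down, z forward; pixel columns grow to the right and rows downward; lengths in m; the calibration is good to about 2 mm. A picture is of the moment at which its call begins. get_calibration takes no time and is no camera call.
A pose or a line that the arm cannot do raises manip.Unreachable and nothing moves.
- manip.sign_off(): hands the job in, once; it reports no verdict.
Trained networks look in the newest picture that a camera, given by its name, has taken for a name from the list of things; names that differ only in an ending like _2 or _b are one class to them, and where a whole thing is asked for, a point or a joint stands for the part that bears it (a point fixed in the world has none). Each returns a list of dicts, best first, with "confidence" (0 to 1); they miss things now and then, are a little off and sometimes report something else, mostly with a low value. They report only what shows in the picture. A call takes as long as a camera call.
- manip.look_for(camera, name): "at" ([x, y, z] in m, in world coordinates, good to about 4 mm: the middle of the surface that is visible of it).
Readings, each from a call of its own:
- manip.current_time(): time.
- manip.current_qpos(): joint angles.
- manip.current_joint_vel(): joint speeds.
- manip.current_joint_torque(): joint torques, N m.
- manip.current_ee_pos(): TCP position.
- manip.current_tcp_rot(): TCP orientation.
- manip.current_force(): force on the tool from outside, world axes, zero at the start.
- manip.current_ft_torque(): the same for the moment, N m.
- manip.current_grip_width(): opening from 0.0 (shut) to 1.0 (fully open).
Only numpy, scipy, OpenCV 4.12 (cv2) and the standard library are available. Lean on these libraries where they do the work, as an engineer would, in place of code of your own. Each camera call takes 0.05 s, during which the arm holds its last target.

TASK

Clear the mixed small things on the lab bench to where they belong: one amber vial upright in each of the two bays of the grey tray (never let a vial tip over), and the black rubber stopper upright in the round steel dish. Slide back the cover of the blue case, lay the square metal block flat inside it, and slide the cover fully shut again.

Things in the scene. Friction and masses are not known exactly. Their poses are not given: they have to be found in the camera images.
- vial_a_mid (a point): Amber glass sample vial with a white screw cap, standing upright: a plain cylinder 28 mm in diameter and 55 mm tall (glass below, cap the top 15 mm, same diameter), about 45 g. The point is its centre, 27.5 mm above its foot; z is its upright axis. One of two alike; either may go in either bay.
- vial_b_mid (a point): The second amber vial, identical to the first (28 mm diameter, 55 mm tall, point at its centre, 27.5 mm above its foot, z upright).
- stopper_mid (a point): Black rubber flask stopper standing on its narrow end: a slightly tapered plug, 32 mm in diameter at the foot, 38 mm at the top, 38 mm tall, about 50 g. The point is its centre, 19 mm above its foot; z is its upright axis.
- block_mid (a point): Square bare aluminium heater-insert block with four dark round wells in its top, 42 x 42 x 22 mm high, about 100 g, lying flat. The point is its centre, 11 mm above its underside; x and y are square to its side faces, z is up.
- tray: Grey plastic open tray with two square bays side by side, fixed to the bench: outside 62 mm along its x, 119 mm along its y, 20 mm high; walls, floor and the divider are 5 mm thick. Origin at the centre of its underside. The bays are centred at y = +28.5 and y = -28.5 mm (x = 0), each 52 x 52 mm inside, floor 5 mm above the origin.
- dish: Shallow round steel dish, fixed to the bench, 120 mm across at the rim and 16 mm high, flat inside floor about 90 mm across, 4 mm above the bench. Origin at the centre of its underside.
- case: Blue plastic case with a white sliding cover, fixed to the bench: 122 x 122 mm, walls 6 mm thick and 32 mm high, inside 110 x 110 mm with its floor 6 mm above the origin. Thin guide lips on its two y sides reach 42 mm. Origin at the centre of its underside; the cover slides open towards the case's +x.
- cover (a joint): How far the white sliding cover is slid back, in m: 0 fully shut (a stop), up to 0.090 fully open (a stop), towards the case's +x. The cover is a 120 x 115 x 5 mm plate whose top lies 38.5 mm above the case's origin; it stays where it is left and slides with 1 to 2 N. It may start a little ajar. Slid back by 0.085 or so it bares an opening about 80 mm long at the case's -x end, from x = -55 mm to x = +25 mm in the case's frame; nothing beyond the case obstructs it.
- cover_bar (a point): Black upright grip bar fixed on the cover: 10 mm thick along the case's x (the sliding direction), 50 mm long along its y, 22 mm high above the cover's top. The point is the bar's centre, 11 mm below the bar's top, axes as the case's; with the cover shut it lies at x = -40, y = 0, z = 49.5 mm in the case's frame and it moves with the cover.

How it is judged:
By the outcome, as a careful person would: the job done as asked, in the order asked, and still so for the second after the job is handed in, with the robot touching nothing.
It also fails if it takes over 118 s, if anything falls off the work surface, if the arm or the gripper's body presses on something with over 40 N, if the wrist force passes 120 N, or if a joint passes its speed limit or range.

## Working session

There is one attempt and no reset: what is moved stays moved. The work goes in short steps, each a Python script; the robot and the scene stay as the last script left them, time stands still between calls to the robot, and variables do not carry over. Pictures are saved under pics/ and viewed, and the job is handed in when it is done.

```bash
mkdir -p pics; ls; cat > h.py <<'E'
import numpy as np, cv2
from bench import manip
def save(img,n): cv2.imwrite('pics/'+n+'.png', cv2.cvtColor(img,cv2.COLOR_RGB2BGR))
def cloud(cam,depth):
    c=manip.get_calibration(cam);K=np.array(c['camera_matrix'],float);R=np.array(c['R']);t=np.array(c['t']);k=c['k1']
    h,w=depth.shape;u,v=np.meshgrid(np.arange(w),np.arange(h))
    xd=(u-K[0,2])/K[0,0];yd=(v-K[1,2])/K[1,1]
    x,y=xd.copy(),yd.copy()
    for _ in range(15):
        s=1+k*(x*x+y*y);x=xd/s;y=yd/s
    P=np.stack([x*depth,y*depth,depth],-1)
    W=(P-t)@R
    W[depth<=0]=np.nan
    return W
def project(cam,X):
    c=manip.get_calibration(cam);K=np.array(c['camera_matrix'],float)
    p=np.array(c['R'])@np.array(X)+np.array(c['t']);x,y=p[0]/p[2],p[1]/p[2];s=1+c['k1']*(x*x+y*y)
    return K[0,0]*x*s+K[0,2],K[1,1]*y*s+K[1,2]
E
python3 - <<'E'
from h import *
for c in('top','side'):
    im,d=manip.grab_frame(c); save(im,c+'0'); np.savez(''+c+'0.npz',im=im,d=d)
    cal=manip.get_calibration(c); print(c,np.array(cal['camera_matrix']).round(1).tolist(),cal['k1'],np.round(cal['R'],3).tolist(),np.round(cal['t'],3))
    for n in ['vial_a_mid','stopper_mid','block_mid','tray','dish','case','cover_bar','cover']:
        for r in manip.look_for(c,n): print(c,n,np.round(r['at'],3),round(r['confidence'],2),np.round(project(c,r['at'])))
print(manip.current_time(),manip.current_tcp_rot())
E
```

```text
pics
top [[391.5, 0.0, 324.8], [0.0, 391.5, 197.4], [0.0, 0.0, 1.0]] -0.0026352220884370307 [[0.206, -0.979, 0.004], [-0.958, -0.202, -0.202], [0.199, 0.037, -0.979]] [-0.084  0.491  0.682]
top vial_a_mid [0.438 0.065 0.054] 0.71 [294. 223.]
top stopper_mid [ 0.36  -0.254  0.038] 0.97 [457. 302.]
top block_mid [0.359 0.27  0.025] 0.91 [180. 244.]
top tray [ 0.597 -0.256 -0.002] 0.96 [468. 183.]
top dish [0.573 0.244 0.001] 0.6 [225. 145.]
top case [ 0.586 -0.012  0.039] 0.88 [350. 158.]
top case [0.36  0.27  0.024] 0.37 [180. 243.]
top cover_bar [ 0.595 -0.014  0.037] 0.69 [352. 154.]
top cover [ 0.591 -0.014  0.039] 0.77 [352. 156.]
side [[371.1, 0.0, 316.9], [0.0, 371.1, 194.3], [0.0, 0.0, 1.0]] -0.029802463174194424 [[0.972, -0.234, 0.023], [-0.102, -0.507, -0.856], [0.212, 0.829, -0.517]] [-0.457  0.101  0.704]
side vial_a_mid [0.44  0.055 0.035] 0.81 [298. 193.]
side stopper_mid [ 0.362 -0.269  0.042] 0.77 [288. 308.]
side block_mid [0.357 0.252 0.022] 0.61 [253. 163.]
side tray [ 0.578 -0.044  0.038] 0.67 [373. 209.]
side dish [0.57  0.252 0.001] 0.81 [331. 163.]
side case [ 0.582 -0.044  0.041] 0.83 [375. 208.]
side cover_bar [ 0.591 -0.018  0.036] 0.84 [374. 203.]
side cover [ 0.592 -0.018  0.035] 0.69 [374. 203.]
side cover [0.438 0.055 0.032] 0.69 [297. 195.]
0.9 [[-1.25473822e-06  4.22135502e-01  9.06532745e-01]
 [ 5.13414655e-05  9.06532744e-01 -4.22135502e-01]
 [-9.99999999e-01  4.60130501e-05 -2.28105166e-05]]
```

View pics/top0.png

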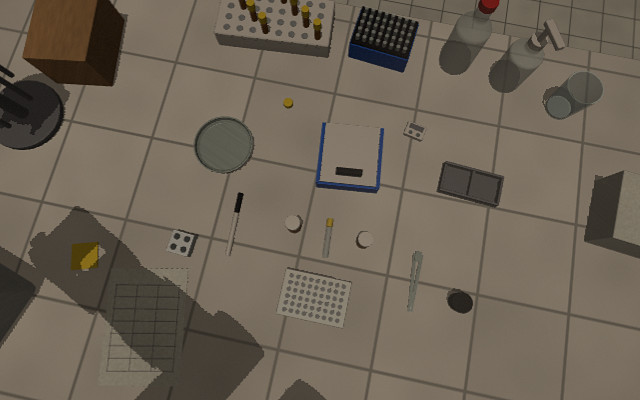

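View pics/side0.png

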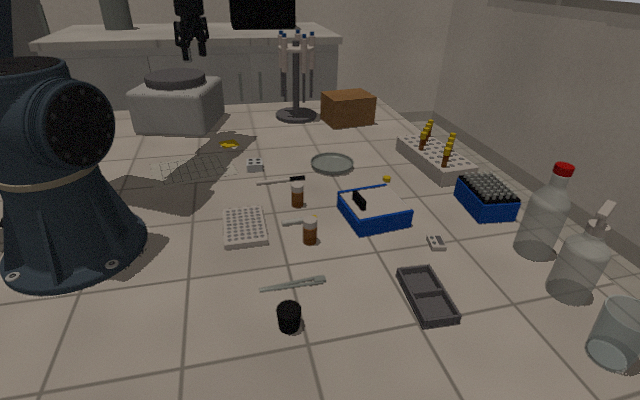

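The top view shows the vials at (293,223) and (365,239), the stopper at (460,301), the block at (181,242), the dish at (224,145), the case at (350,157) with its bar at (349,172), and the tray at (470,184). The small gadget at (414,131) is a distractor. Next I measure them geometrically.

```bash
cat > meas.py <<'E'
from h import *
D={c:np.load(c+'0.npz') for c in('top','side')}
W={c:cloud(c,D[c]['d']) for c in D}
def sel(c,x,y,r,zlo,zhi):
    P=W[c].reshape(-1,3); C=D[c]['im'].reshape(-1,3)
    m=(np.abs(P[:,0]-x)<r)&(np.abs(P[:,1]-y)<r)&(P[:,2]>zlo)&(P[:,2]<zhi)
    return P[m],C[m]
if __name__=='__main__':
    for n,x,y,r in [('vA',.438,.06,.035),('vB',.42,-.06,.04),('stop',.36,-.26,.04),('block',.358,.262,.045),('case',.6,-.02,.09),('tray',.6,-.256,.09),('dish',.573,.248,.08)]:
        for c in W:
            g,_=sel(c,x,y,r,-.02,.012); p,_=sel(c,x,y,r,.012,.2)
            print(n,c,'bench z',np.median(g[:,2]).round(4) if len(g) else None,len(p),end=' ')
            if len(p):
                zt=np.percentile(p[:,2],95);q=p[p[:,2]>zt-.006]
                print('ztop',zt.round(4),'mid',((q[:,:2].min(0)+q[:,:2].max(0))/2).round(4),'ext',np.ptp(q[:,:2],0).round(3),'rect',cv2.minAreaRect((q[:,:2]*1000).astype(np.float32)))
            else: print()
E
python3 meas.py
```

```text
vA top bench z 0.0013 222 ztop 0.0582 mid [0.4387 0.0684] ext [0.027 0.027] rect ((438.9689636230469, 68.4484634399414), (26.22345542907715, 25.771474838256836), 12.26135540008545)
vA side bench z -0.002 243 ztop 0.0533 mid [0.438  0.0646] ext [0.025 0.029] rect ((437.9848327636719, 63.91146469116211), (27.770265579223633, 24.416980743408203), 77.88532257080078)
vB top bench z 0.0011 217 ztop 0.0576 mid [ 0.4363 -0.068 ] ext [0.027 0.026] rect ((436.05133056640625, -68.29279327392578), (25.79179573059082, 26.158458709716797), 12.523621559143066)
vB side bench z -0.002 341 ztop 0.0535 mid [ 0.4361 -0.0716] ext [0.027 0.028] rect ((436.85760498046875, -72.28520202636719), (26.454242706298828, 26.23667335510254), 14.154540061950684)
stop top bench z 0.0008 402 ztop 0.0407 mid [ 0.3618 -0.2621] ext [0.037 0.038] rect ((361.32177734375, -262.1206359863281), (36.88378143310547, 36.343807220458984), 78.14076232910156)
stop side bench z -0.0012 590 ztop 0.038 mid [ 0.3626 -0.2656] ext [0.036 0.036] rect ((362.256591796875, -266.40167236328125), (34.67612838745117, 35.150001525878906), 73.166
[... 809 characters left out ...]
0.592  -0.2557] ext [0.068 0.122] rect ((592.3563842773438, -255.8235321044922), (119.86756896972656, 63.30963897705078), 86.47463989257812)
tray side bench z -0.0015 892 ztop 0.0192 mid [ 0.593  -0.2596] ext [0.068 0.121] rect ((593.3447265625, -259.10345458984375), (119.77251434326172, 64.08224487304688), 87.21733856201172)
dish top bench z 0.0029 378 ztop 0.0194 mid [0.5693 0.2446] ext [0.118 0.118] rect ((569.293701171875, 244.57394409179688), (117.85643005371094, 118.01732635498047), 1.6002103090286255)
dish side bench z -0.0009 91 ztop 0.0146 mid [0.5683 0.2409] ext [0.117 0.121] rect ((567.9127197265625, 241.13906860351562), (116.77398681640625, 118.03009033203125), 8.240644454956055)
```

```bash
python3 - <<'E'
from meas import *
for c in W:
    p,col=sel(c,.6,-.015,.1,.012,.08); g=col.astype(int)
    hsv=cv2.cvtColor(col[None],cv2.COLOR_RGB2HSV)[0].astype(int)
    blue=(hsv[:,0]>100)&(hsv[:,0]<130)&(hsv[:,1]>130)
    dark=(g.max(1)<70)&(p[:,2]>.042)
    white=(hsv[:,1]<90)&(g.min(1)>90)&(p[:,2]>.03)&(p[:,2]<.046)
    for n,m in('blue',blue),('bar',dark),('white',white):
        q=p[m]
        if len(q)>4: print(c,n,len(q),'z',np.percentile(q[:,2],[5,50,95]).round(4),[np.round(v,1) for v in cv2.minAreaRect((q[:,:2]*1000).astype(np.float32))])
    # crop
for c,(x,y,w,h) in dict(top=(300,110,110,95),side=(325,170,100,75)).items():
    save(cv2.resize(D[c]['im'][y:y+h,x:x+w],None,fx=6,fy=6,interpolation=cv2.INTER_CUBIC),'case_'+c)
E
```

```text
top blue 439 z [0.0321 0.0425 0.045 ] [array([590.9, -10.8]), array([120.9, 120.3]), np.float64(5.9)]
top bar 206 z [0.0451 0.0608 0.0632] [array([548.5,   3.9]), array([20.1, 87.8]), np.float64(19.2)]
top white 2992 z [0.0376 0.0396 0.0417] [array([595.3, -10.1]), array([120.1, 108.2]), np.float64(5.9)]
side blue 1026 z [0.0139 0.029  0.0404] [array([590.7, -14.4]), array([123.1, 125.4]), np.float64(6.6)]
side bar 145 z [0.0434 0.0551 0.0589] [array([554.4, -18.9]), array([10.7, 49.5]), np.float64(6.7)]
side white 1207 z [0.035  0.0362 0.0375] [array([591.5,  -6.8]), array([124.3, 111.8]), np.float64(5.6)]
```

```bash
python3 -c "
import cv2,numpy as np
a=cv2.imread('pics/case_top.png');b=cv2.imread('pics/case_side.png');b=cv2.resize(b,(int(b.shape[1]*.5),int(b.shape[0]*.5)));a=cv2.resize(a,(400,345));o=np.zeros((345,800,3),np.uint8);o[:,:400]=a;o[:b.shape[0],400:400+b.shape[1]]=b;cv2.imwrite('pics/case_both.png',o)"
```

```text
(no output)
```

View pics/case_both.png

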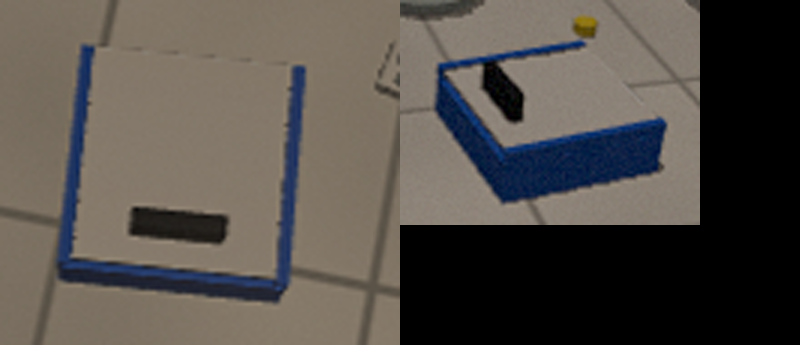

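The case is yawed about +6° (its +x points away from the robot), and the bar sits at its near end, so the cover is close to shut. I start on the vials.

```bash
cat >> h.py <<'E'
def ori(deg):
    a=np.radians(deg);c,s=np.cos(a),np.sin(a)
    return np.array([[0,c,s],[0,s,-c],[-1.,0,0]])
def st(m=''):
    print(m,'t',round(manip.current_time(),2),'tcp',np.round(manip.current_ee_pos(),4),'F',np.round(manip.current_force(),1),'w',round(manip.current_grip_width(),3))
E
python3 - <<'E'
from meas import *
p,col=sel('top',.555,-.015,.04,.055,.08)
print(len(p),p[:,2].max(),cv2.minAreaRect((p[:,:2]*1000).astype(np.float32)))
# ik checks
for n,x,y,a in [('vA',.4385,.0665,90),('vB',.4363,-.070,90),('t1',.593,-.229,-3.3),('t1',.593,-.229,176.7),('t2',.592,-.286,-3.3),('stop',.362,-.264,-36+90),('dish',.569,.243,90),('bar',.552,-.017,6),('bar',.552,-.017,186),('block',.36,.269,85),('case',.576,-.014,96)]:
    for z in (.14,.026): 
        q=manip.inverse_kinematics([x,y,z],ori(a)); print(n,a,z,None if q is None else np.round(q,2))
q0=manip.current_qpos();print(np.round(q0,2),manip.current_time())
E
```

```text
158 0.06605707523213677 ((554.9472045898438, -14.36622428894043), (10.293299674987793, 48.87886047363281), 5.693855285644531)
vA 90 0.14 [ 0.05  0.24  1.97 -0.    0.93 -1.53]
vA 90 0.026 [ 0.05  0.45  2.05 -0.    0.64 -1.53]
vB 90 0.14 [-0.26  0.23  1.98 -0.    0.93 -1.84]
vB 90 0.026 [-0.26  0.44  2.05 -0.    0.64 -1.84]
t1 -3.3 0.14 [-0.44  0.56  1.47 -0.    1.11 -0.38]
t1 -3.3 0.026 [-0.44  0.71  1.54 -0.    0.9  -0.38]
t1 176.7 0.14 [-0.44  0.56  1.47 -0.    1.11  2.76]
t1 176.7 0.026 [-0.44  0.71  1.54 -0.    0.9   2.76]
t2 -3.3 0.14 [-0.52  0.6   1.4  -0.    1.13 -0.46]
t2 -3.3 0.026 [-0.52  0.74  1.47 -0.    0.93 -0.46]
stop 54 0.14 [-0.73  0.25  1.96 -0.    0.93 -1.68]
stop 54 0.026 [-0.73  0.45  2.04 -0.    0.65 -1.68]
dish 90 0.14 [ 0.33  0.54  1.52 -0.    1.09 -1.24]
dish 90 0.026 [ 0.33  0.68  1.59 -0.    0.87 -1.24]
bar 6 0.14 [-0.12  0.42  1.7  -0.    1.02 -0.22]
bar 6 0.026 [-0.12  0.59  1.77 -0.    0.78 -0.22]
bar 186 0.14 None
bar 186 0.026 None
block 85 0.14 [ 0.54  0.25  1.96 -0.    0.93 -0.95]
block 85 0.026 [ 0.54  0.45  2.04 -0.    0.65 -0.95]
case 96 0.14 [-0.11  0.46  1.64 -0.    1.04 -1.78]
case 96 0.026 [-0.11  0.62  1.71 -0.    0.81 -1.78]
[ 1.05  0.35  1.65  0.    1.14 -0.08] 0.9
```

```bash
python3 - <<'E'
from h import *
o=ori(-3.3)
x,y=.4385,.0665
manip.move_ptp([x,y,.14],o); manip.set_gripper(.7,25)
manip.move_l([x,y,.022],max_speed=.15); st('down')
manip.set_gripper(0,25); st('grip')
manip.move_l([x,y,.035],max_speed=.05); st('lift')
im,d=manip.grab_frame('side'); save(im[130:280,220:420].repeat(4,0).repeat(4,1)[:600,:800],'va_lift')
E
```

```text
down t 3.98 tcp [0.439  0.0665 0.0226] F [0.  0.  0.4] w 0.696
grip t 4.58 tcp [0.4392 0.0666 0.0238] F [-8.4  1.  32.3] w -0.001
lift t 4.98 tcp [0.4386 0.0665 0.0351] F [ 0.5 -1.   0.1] w 0.006
```

View pics/va_lift.png

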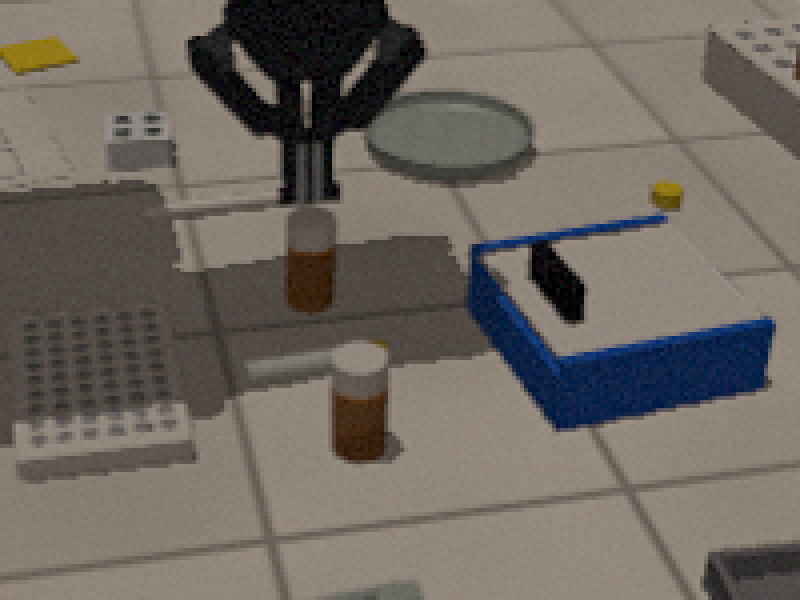

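The gripper closed empty. The vial at (310,260) in the crop still stands upright. I check where the fingertips really appear compared with the projected TCP.

```bash
python3 - <<'E'
from h import *
t=manip.current_ee_pos();print(t,np.round(manip.current_tcp_rot(),3))
for c in('side','top'):
    im,d=manip.grab_frame(c);save(im,c+'1');np.savez(c+'1.npz',im=im,d=d)
    u,v=project(c,t);print(c,u,v)
    u0,v0=int(u)-50,int(v)-37
    cr=cv2.resize(im[v0:v0+75,u0:u0+100],None,fx=4,fy=4)
    cv2.circle(cr,(int((u-u0)*4),int((v-v0)*4)),4,(255,0,0),1);save(cr,'tip_'+c)
    W=cloud(c,d).reshape(-1,3);m=(abs(W[:,0]-.44)<.03)&(abs(W[:,1]-.065)<.035)&(W[:,2]>.02)&(W[:,2]<.2)
    q=W[m];C=im.reshape(-1,3)[m].astype(int)
    for nm,k in('dark',C.max(1)<60),('light',(C.min(1)>85)&(q[:,2]>.045)),('amber',C[:,0]-C[:,2]>40):
        if k.sum()>5: print(nm,k.sum(),q[k].min(0).round(3),q[k].max(0).round(3))
a=cv2.imread('pics/tip_side.png');b=cv2.imread('pics/tip_top.png');cv2.imwrite('pics/tip1.png',np.hstack([a,b]))
E
```

```text
[0.4384261 0.0664984 0.0348858] [[-0.     0.998 -0.058]
 [-0.    -0.058 -0.998]
 [-1.    -0.     0.   ]]
side 296.5332679999315 191.02747873389853
dark 1097 [0.41 0.03 0.02] [0.47  0.078 0.2  ]
light 19 [0.411 0.052 0.045] [0.47  0.077 0.148]
amber 67 [0.426 0.051 0.02 ] [0.449 0.06  0.037]
top 293.79445196931033 224.0572256427341
```

View pics/tip1.png

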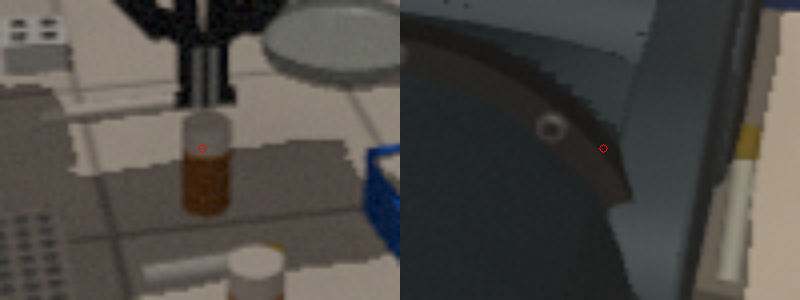

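```bash
python3 - <<'E'
from h import *
manip.move_l([.4385,.0665,.13],max_speed=.2); 
for w in (0,.33,.7):
    if w: manip.set_gripper(w)
    t=manip.current_ee_pos()
    im,d=manip.grab_frame('side');W=cloud('side',d)
    m=(abs(W[...,0]-t[0])<.06)&(abs(W[...,1]-t[1])<.05)&(W[...,2]>.075)&(W[...,2]<.3)
    q=W[m]; lo=q[q[:,2]<np.percentile(q[:,2],1)+.012]
    print(w,t.round(4),'min z',np.sort(q[:,2])[[0,5,20]].round(4),'lo x',lo[:,0].min().round(4),lo[:,0].max().round(4),'y',lo[:,1].min().round(4),lo[:,1].max().round(4),project('side',t))
    u0,v0=230,90
    cr=cv2.resize(im[v0:v0+125,u0:u0+130],None,fx=3,fy=3)
    u,v=project('side',t);cv2.circle(cr,(int((u-u0)*3),int((v-v0)*3)),4,(255,0,0),1);save(cr,'f%g'%w)
print(manip.current_time())
cv2.imwrite('pics/fing.png',np.hstack([cv2.imread('pics/f0.png'),cv2.imread('pics/f0.7.png')]))
E
```

```text
0 [0.438  0.0665 0.1291] min z [0.1616 0.1634 0.1674] lo x 0.4231 0.4492 y 0.052 0.0703 (np.float64(296.10580311863663), np.float64(152.73164376350826))
0.33 [0.4384 0.0665 0.1297] min z [0.1611 0.1638 0.1677] lo x 0.4093 0.4633 y 0.0516 0.073 (np.float64(296.2776362323908), np.float64(152.49540310869406))
0.7 [0.4385 0.0665 0.1301] min z [0.1669 0.1688 0.1723] lo x 0.394 0.4799 y 0.0509 0.0739 (np.float64(296.352189932225), np.float64(152.3138326551966))
6.7
```

View pics/fing.png

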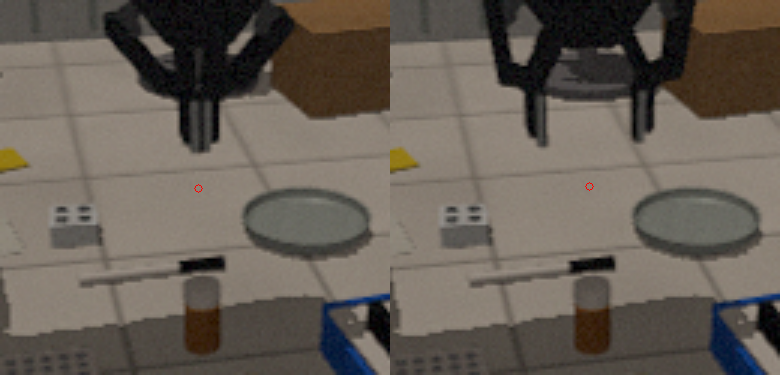

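Measured: the real fingertips stand about 32 mm behind the reported TCP, which agrees with the 32 N touch on the cap. The xy position agrees. I correct for this from here on, and check that the vial hasn't shifted.

```bash
cat >> h.py <<'E'
OFF=.032
def tip(x,y,z): return [x,y,z-OFF]
def guarded(x,y,z,step=.004,lim=6,sp=.05):
    "descend in steps until tip z or upward force"
    p=manip.current_ee_pos(); zc=p[2]+OFF
    f0=manip.current_force()[2]
    while zc>z+1e-4:
        zc=max(z,zc-step); manip.move_l(tip(x,y,zc),max_speed=sp)
        f=manip.current_force()[2]-f0
        if f>lim: print('contact at',zc,f);break
    return zc
E
python3 - <<'E'
from h import *
im,d=manip.grab_frame('side');W=cloud('side',d).reshape(-1,3)
q=W[(abs(W[:,0]-.438)<.03)&(abs(W[:,1]-.065)<.035)&(W[:,2]>.048)&(W[:,2]<.06)]
print('cap',q.min(0),q.max(0))
x,y=.4385,.0665
manip.move_l(tip(x,y,.065),max_speed=.15)
guarded(x,y,.024,step=.01); st('down')
manip.set_gripper(0,25); st('grip')
if manip.current_grip_width()>.2:
    manip.move_l(tip(x,y,.045),max_speed=.08); st('lift')
    im,d=manip.grab_frame('side'); save(im[130:280,220:420].repeat(4,0).repeat(4,1)[:600,:800],'va_lift2')
E
```

```text
cap [0.42507229 0.0510276  0.04803701] [0.45035748 0.07874465 0.05396102]
down t 9.19 tcp [ 0.4385  0.0665 -0.008 ] F [ 0.2 -1.   0.4] w 0.701
grip t 9.57 tcp [ 0.4386  0.0665 -0.0079] F [-0.4 -0.5  2.8] w 0.319
lift t 9.99 tcp [0.4387 0.0665 0.0132] F [ 0.2 -0.8 -0.7] w 0.316
```

View pics/va_lift2.png

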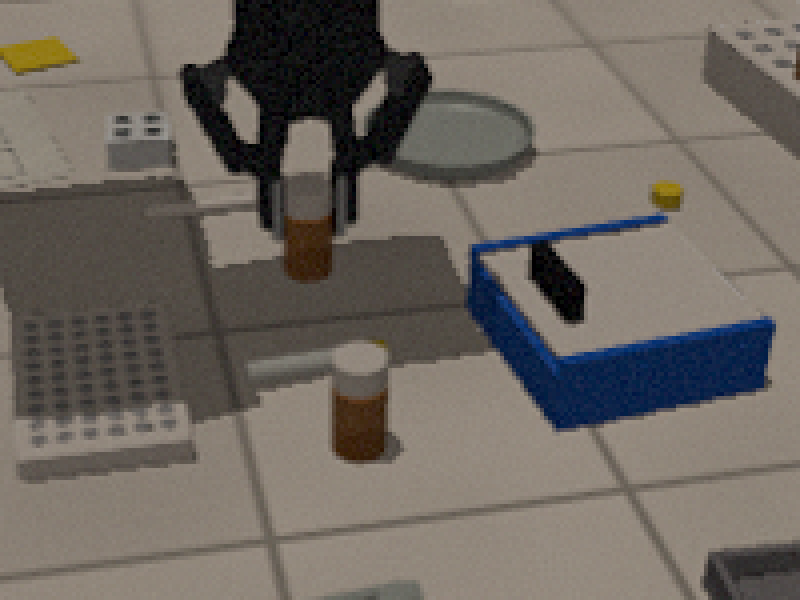

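The vial is held upright at (308,230) in the crop. I carry it to the tray's -y bay.

```bash
cat > vial.py <<'E'
from h import *
def place(bx,by):
    o=ori(-3.3)
    manip.move_ptp(tip(bx,by,.115),o)
    manip.move_l(tip(bx,by,.045),max_speed=.15)
    guarded(bx,by,.027,step=.002,lim=2.5,sp=.04); st('placed')
    manip.set_gripper(.6); manip.dwell(.1); st('open')
    manip.move_l(tip(bx,by,.12),max_speed=.2)
E
python3 - <<'E'
from vial import *
manip.move_l(tip(.4385,.0665,.115),max_speed=.2)
place(.5913,-.286)
# vial B
x,y=.4363,-.070
manip.move_ptp(tip(x,y,.115),ori(-3.3)); 
manip.move_l(tip(x,y,.065)); guarded(x,y,.024,step=.01); st('downB')
manip.set_gripper(0,25); st('gripB')
if manip.current_grip_width()>.2:
    manip.move_l(tip(x,y,.115),max_speed=.15); st('lift')
im,d=manip.grab_frame('side'); save(cv2.resize(im[130:330,220:470],None,fx=3,fy=3),'vb_lift')
E
```

```text
contact at 0.02775658503559835 9.11152934922941
placed t 14.84 tcp [ 0.5919 -0.2863 -0.0031] F [-1.5  1.1  9.1] w 0.315
open t 15.3 tcp [ 0.5912 -0.286  -0.0044] F [ 0.6  0.7 -0.2] w 0.602
downB t 19.07 tcp [ 0.4363 -0.07   -0.008 ] F [ 1.2 -0.2 -0.3] w 0.6
gripB t 19.4 tcp [ 0.4364 -0.07   -0.0079] F [ 0.2 -0.1  2.3] w 0.319
lift t 20.16 tcp [ 0.4358 -0.0699  0.0824] F [-0.7 -0.4 -0.4] w 0.317
```

View pics/vb_lift.png

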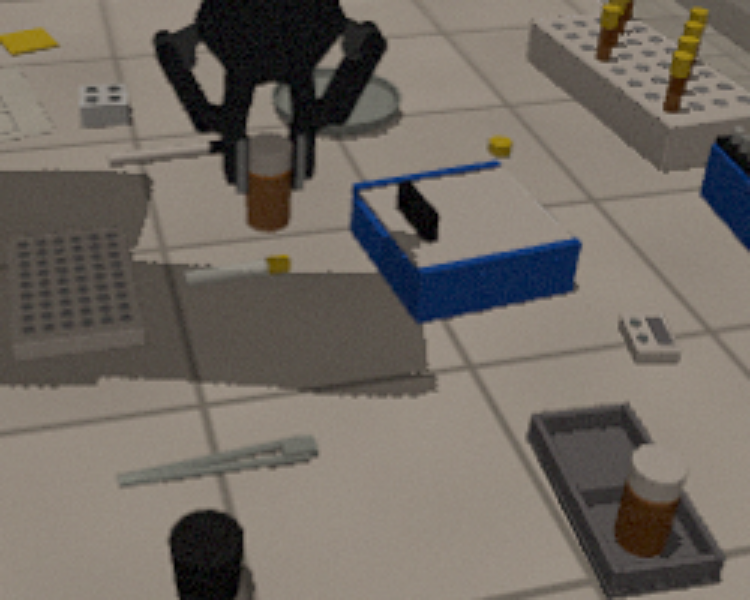

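Vial A stands upright in the far bay (648,510). Vial B is held upright. I place it, then take the stopper.

```bash
python3 - <<'E'
from vial import *
place(.5945,-.229)
x,y=.362,-.264
manip.move_ptp(tip(x,y,.11),ori(-10)); manip.set_gripper(.75,40)
im,d=manip.grab_frame('side'); save(cv2.resize(im[170:370,220:470],None,fx=3,fy=3),'st0')
manip.move_l(tip(x,y,.05)); guarded(x,y,.007,step=.008); st('down')
manip.set_gripper(0,40); st('grip')
manip.move_l(tip(x,y,.03),max_speed=.08); st('lift')
im,d=manip.grab_frame('side'); save(cv2.resize(im[170:370,220:470],None,fx=3,fy=3),'st_lift')
E
```

```text
contact at 0.027850335536801225 7.344692066491659
placed t 23.98 tcp [ 0.5952 -0.2293 -0.0032] F [-1.6  1.4  8.1] w 0.324
open t 24.43 tcp [ 0.5944 -0.229  -0.0043] F [-0.   0.4  0.2] w 0.599
down t 28.64 tcp [ 0.3619 -0.2639 -0.0251] F [ 0.2 -0.1 -0.2] w 0.749
grip t 29.01 tcp [ 0.3621 -0.2641 -0.0247] F [-1.2  0.9  4.7] w 0.415
lift t 29.44 tcp [ 0.3621 -0.2641 -0.0019] F [ 0.5  0.  -0.6] w 0.419
```

View pics/st_lift.png

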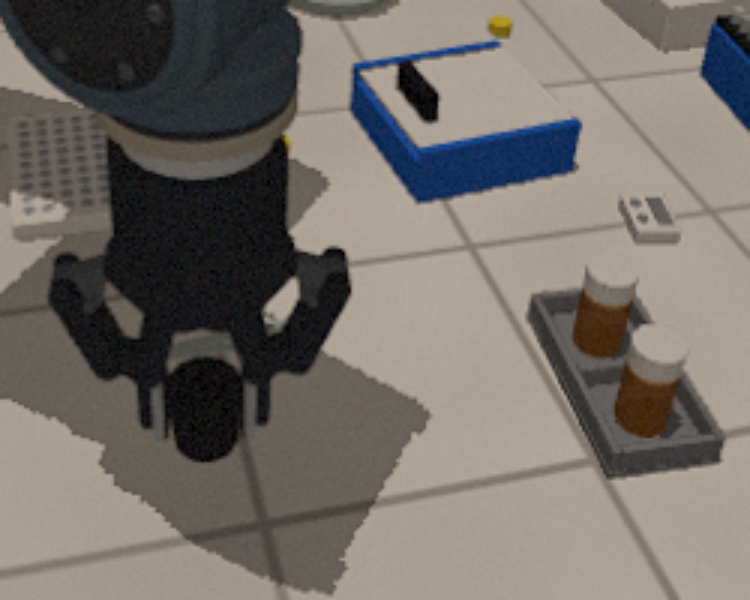

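Both vials are upright in their bays, (602,310) and (650,380). The stopper is held upright at (205,410). Next is the dish.

```bash
python3 - <<'E'
from h import *
manip.move_l(tip(.362,-.264,.13),max_speed=.2)
x,y=.5686,.2428
manip.move_ptp(tip(x,y,.13),ori(10))
manip.move_l(tip(x,y,.03))
im,d=manip.grab_frame('side'); save(cv2.resize(im[80:230,220:470],None,fx=3,fy=3),'st_dish0')
guarded(x,y,.008,step=.002,lim=2.5,sp=.04); st('placed')
manip.set_gripper(.6); manip.dwell(.1); st('open')
manip.move_l(tip(x,y,.13),max_speed=.2)
# block
x,y=.3603,.269
manip.move_ptp(tip(x,y,.11),ori(85.5)); manip.set_gripper(.75)
im,d=manip.grab_frame('side'); save(cv2.resize(im[80:230,220:470],None,fx=3,fy=3),'st_dish')
st()
E
python3 -c "
import cv2,numpy as np
cv2.imwrite('pics/std.png',cv2.resize(np.vstack([cv2.imread('pics/st_dish0.png'),cv2.imread('pics/st_dish.png')]),(500,600)))"
```

```text
contact at 0.009149790736338745 17.22315784863038
placed t 35.73 tcp [ 0.5695  0.2431 -0.0212] F [-4.2 -2.4 17.1] w 0.417
open t 36.13 tcp [ 0.5684  0.2427 -0.0232] F [-0.2 -0.1 -0.8] w 0.602
 t 38.26 tcp [0.3606 0.2689 0.0779] F [-0.2 -0.1 -0.4] w 0.749
```

View pics/std.png

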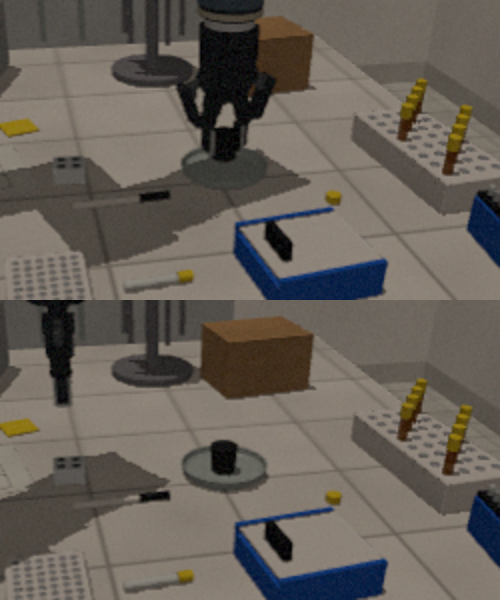

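The stopper stands in the dish (224,457). Now the cover: grip the bar and slide it back.

```bash
python3 - <<'E'
from h import *
x,y=.5547,-.0166; ax=np.array([np.cos(np.radians(6)),np.sin(np.radians(6))])
manip.set_gripper(.45,50)
manip.move_ptp(tip(x,y,.12),ori(6))
manip.move_l(tip(x,y,.07)); guarded(x,y,.045,step=.006); st('down')
manip.set_gripper(0,50); st('grip')
e=manip.current_ee_pos()
for s in (.02,.05,.07,.08,.084):
    p=np.array([x,y])+ax*s; manip.move_l(tip(*p,.045),max_speed=.06); st(s)
    f=manip.current_force()
    if np.linalg.norm(f[:2])>12: print('stop');break
im,d=manip.grab_frame('top');save(cv2.resize(im[70:220,280:480],None,fx=3,fy=3),'cov0')
manip.set_gripper(.35); st('rel')
manip.move_l(tip(*p,.13),max_speed=.2)
E
```

```text
down t 41.73 tcp [ 0.5547 -0.0166  0.013 ] F [-0.3 -0.3 -0.4] w 0.453
grip t 42.09 tcp [ 0.5549 -0.0166  0.0133] F [-0.4 -0.7  2.7] w 0.096
0.02 t 42.58 tcp [ 0.5751 -0.0145  0.0132] F [1.4 1.6 3.9] w 0.098
0.05 t 43.23 tcp [ 0.6048 -0.0114  0.0132] F [ 0.3 -0.2  4.3] w 0.1
0.07 t 43.71 tcp [ 0.6247 -0.0093  0.0132] F [0.6 0.6 5.8] w 0.1
0.08 t 44.02 tcp [ 0.6345 -0.0083  0.0132] F [1.1 1.  5.7] w 0.099
0.084 t 44.27 tcp [ 0.6384 -0.0079  0.0132] F [0.8 0.1 5.7] w 0.097
rel t 44.67 tcp [ 0.6378 -0.0078  0.0126] F [-0.  -0.5 -0.4] w 0.351
```

```bash
python3 - <<'E'
from h import *
x,y=.3603,.269
manip.set_gripper(.75,60); manip.move_ptp(tip(x,y,.11),ori(85.5)); 
for c in('top','side'):
    im,d=manip.grab_frame(c); np.savez(c+'2.npz',im=im,d=d); save(cv2.resize(im[60:210,250:450],None,fx=4,fy=4) if c=='top' else cv2.resize(im[100:250,300:500],None,fx=4,fy=4),'open_'+c)
    P=cloud(c,d);q=P.reshape(-1,3);C=im.reshape(-1,3).astype(int)
    m=(abs(q[:,0]-.638)<.04)&(abs(q[:,1]+.008)<.05)&(q[:,2]>.052)&(q[:,2]<.08)
    print(c,'bar',m.sum(),cv2.minAreaRect((q[m,:2]*1000).astype(np.float32)))
    hsv=cv2.cvtColor(im,cv2.COLOR_RGB2HSV).reshape(-1,3).astype(int)
    b=(hsv[:,0]>100)&(hsv[:,0]<130)&(hsv[:,1]>120)&(abs(q[:,0]-.59)<.1)&(abs(q[:,1]+.012)<.08)&(q[:,2]>.026)
    print('blue hi',b.sum(),cv2.minAreaRect((q[b,:2]*1000).astype(np.float32)))
    f=(abs(q[:,0]-.57)<.03)&(abs(q[:,1]+.015)<.04);print('floor z',np.nanpercentile(q[f,2],[5,50,95]))
st()
E
```

```text
top bar 173 ((636.4694213867188, -5.624654769897461), (11.03016185760498, 48.9569091796875), 6.270110607147217)
blue hi 539 ((591.3834838867188, -10.747283935546875), (121.68788146972656, 120.60562133789062), 5.931818962097168)
floor z [0.0050302  0.00715467 0.00917279]
side bar 89 ((636.0169067382812, -9.214221954345703), (10.692206382751465, 50.45746612548828), 5.393406391143799)
blue hi 770 ((591.4807739257812, -13.808433532714844), (123.31282043457031, 125.52315521240234), 5.981173038482666)
floor z [0.00253477 0.00375662 0.00508624]
 t 47.23 tcp [0.3611 0.2687 0.0781] F [-0.7  0.2 -0.1] w 0.749
```

View pics/open_top.png

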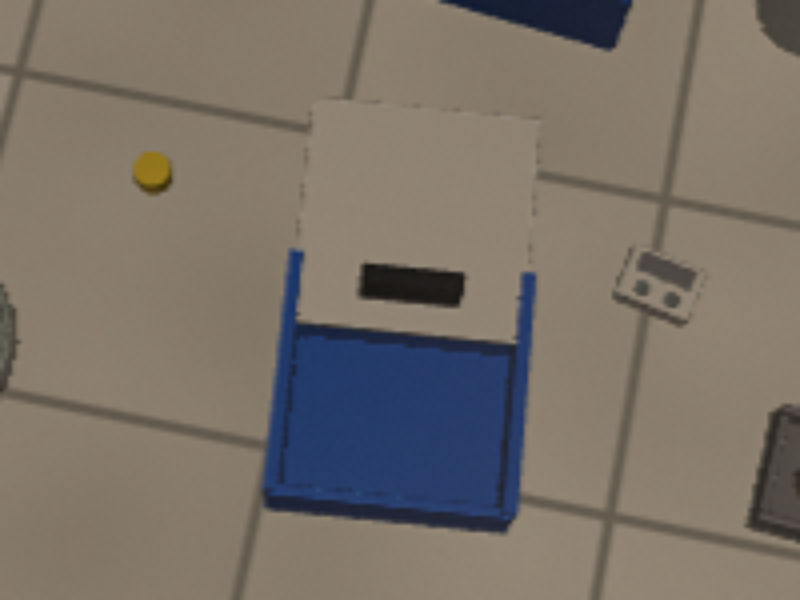

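The opening is clear: the case interior shows at (400,415), the cover edge at row 330, and the slide is about 85 mm. Now the block.

```bash
python3 - <<'E'
from h import *
x,y=.3603,.269
manip.move_l(tip(x,y,.035)); guarded(x,y,.005,step=.006); st('down')
manip.set_gripper(0,60); st('grip')
manip.move_l(tip(x,y,.03),max_speed=.08); st('lift')
im,d=manip.grab_frame('side'); save(cv2.resize(im[100:220,180:340],None,fx=4,fy=4),'bl')
manip.move_l(tip(x,y,.13),max_speed=.2); st('lift')
E
```

```text
down t 49.45 tcp [ 0.3603  0.269  -0.0269] F [-0.5  0.6 -0. ] w 0.748
grip t 49.8 tcp [ 0.3604  0.2691 -0.0266] F [-0.9 -0.7  7.1] w 0.476
lift t 50.26 tcp [ 0.3604  0.2691 -0.0019] F [-0.9 -0.  -1.2] w 0.47
lift t 50.96 tcp [0.3598 0.2687 0.0971] F [-0.   0.4 -1.7] w 0.475
```

View pics/bl.png

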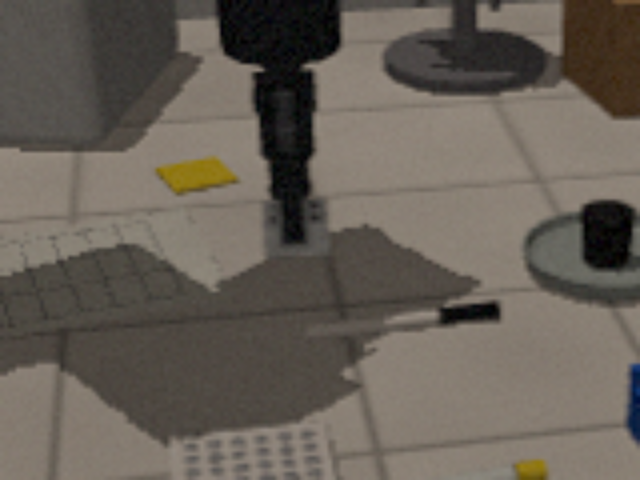

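The block hangs level in the jaws at (296,230). I carry it into the case.

```bash
python3 - <<'E'
from h import *
x,y=.5765,-.0139
manip.move_ptp(tip(x,y,.13),ori(96))
manip.move_l(tip(x,y,.06))
manip.move_l(tip(x,y,.02),max_speed=.08); st('in')
guarded(x,y,.009,step=.002,lim=3,sp=.04); st('placed')
manip.set_gripper(.62); manip.dwell(.1); st('open')
manip.move_l(tip(x,y,.13),max_speed=.2)
manip.move_ptp(tip(.45,.12,.13),ori(60))
for c in('top','side'):
    im,d=manip.grab_frame(c); np.savez(c+'3.npz',im=im,d=d); save(cv2.resize(im[60:210,250:450],None,fx=2,fy=2) if c=='top' else cv2.resize(im[100:250,300:500],None,fx=2,fy=2),'in_'+c)
    q=cloud(c,d).reshape(-1,3)
    m=(abs(q[:,0]-.638)<.04)&(abs(q[:,1]+.008)<.05)&(q[:,2]>.052)&(q[:,2]<.08)
    print(c,'bar',m.sum(),cv2.minAreaRect((q[m,:2]*1000).astype(np.float32)))
    m=(abs(q[:,0]-.57)<.035)&(abs(q[:,1]+.012)<.04)&(q[:,2]>.018)
    if m.sum()>5: print('blk',m.sum(),np.percentile(q[m,2],[5,50,95]).round(4),cv2.minAreaRect((q[m,:2]*1000).astype(np.float32)))
cv2.imwrite('pics/in.png',np.hstack([cv2.imread('pics/in_top.png'),cv2.imread('pics/in_side.png')]))
st()
E
```

```text
in t 53.56 tcp [ 0.5766 -0.0139 -0.0121] F [-0.3 -0.7 -2. ] w 0.478
contact at 0.009902669398660842 20.071237502971357
placed t 54.81 tcp [ 0.5766 -0.0139 -0.0206] F [-8.1 -0.3 18.1] w 0.475
open t 55.18 tcp [ 0.5765 -0.0139 -0.0223] F [-0.1 -0.   0.2] w 0.62
top bar 171 ((636.9073486328125, -5.565914154052734), (11.357295989990234, 48.96790313720703), 5.934223175048828)
blk 507 [0.0258 0.0293 0.0325] ((565.9754638671875, -20.094762802124023), (66.22476196289062, 56.08605194091797), 6.276388168334961)
side bar 90 ((635.9544677734375, -9.521991729736328), (10.320656776428223, 51.58281707763672), 4.536228656768799)
blk 297 [0.0195 0.0256 0.0286] ((565.3132934570312, -21.832805633544922), (65.13135528564453, 54.45587158203125), 5.150805950164795)
 t 56.89 tcp [0.4506 0.1195 0.0976] F [ 0.  -0.8  0.6] w 0.617
```

View pics/in.png

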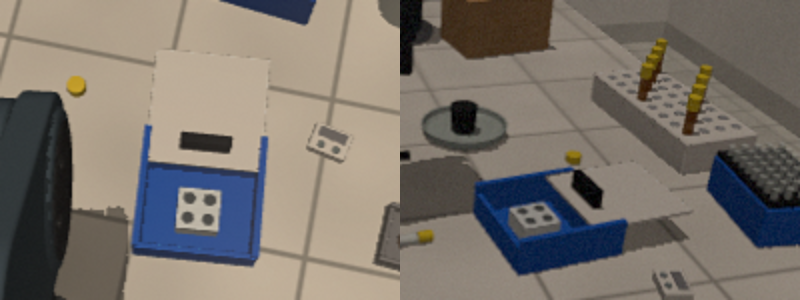

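The block lies flat in the case at (198,210). Now I shut the cover against its stop.

```bash
python3 - <<'E'
from h import *
ax=np.array([np.cos(np.radians(6)),np.sin(np.radians(6))])
x,y=.6367,-.0076
manip.set_gripper(.45,60)
manip.move_ptp(tip(x,y,.12),ori(6))
manip.move_l(tip(x,y,.07)); guarded(x,y,.045,step=.006); st('down')
manip.set_gripper(0,60); st('grip')
for s in [.03,.06,.076,.080]+list(np.arange(.082,.1,.0015)):
    p=np.array([x,y])-ax*s; manip.move_l(tip(*p,.045),max_speed=.05)
    f=manip.current_force()
    if s>.07: st(round(s,4))
    if f[:2]@ax>10: print('stop');break
manip.dwell(.2); st('hold')
manip.set_gripper(.4); st('rel')
e=manip.current_ee_pos(); manip.move_l(tip(*p,.13),max_speed=.2)
manip.move_ptp(tip(.42,.2,.14),ori(60))
for c in('top','side'):
    im,d=manip.grab_frame(c); np.savez(c+'4.npz',im=im,d=d); save(im,'end_'+c)
    q=cloud(c,d).reshape(-1,3)
    m=(abs(q[:,0]-.552)<.04)&(abs(q[:,1]+.015)<.045)&(q[:,2]>.052)&(q[:,2]<.08)
    print(c,'bar',m.sum(),cv2.minAreaRect((q[m,:2]*1000).astype(np.float32)))
st()
E
```

```text
down t 59.88 tcp [ 0.6367 -0.0076  0.013 ] F [ 0.1  0.9 -0.1] w 0.449
grip t 60.25 tcp [ 0.6369 -0.0076  0.0133] F [-0.2  0.   2.9] w 0.094
0.076 t 62.22 tcp [ 0.56   -0.0156  0.0132] F [-0.7  1.1  8.1] w 0.104
0.08 t 62.47 tcp [ 0.5561 -0.0161  0.0132] F [-1.5  0.6  7.8] w 0.097
0.082 t 62.72 tcp [ 0.5542 -0.0162  0.0132] F [-0.4  0.7  8.5] w 0.096
0.0835 t 62.97 tcp [ 0.553  -0.0164  0.0132] F [0.9 2.1 7.2] w 0.094
0.085 t 63.22 tcp [ 0.5531 -0.0164  0.0133] F [8.2 2.7 0.6] w 0.097
0.0865 t 63.47 tcp [ 0.5531 -0.0164  0.0133] F [16.   5.1 -7. ] w 0.1
stop
hold t 63.67 tcp [ 0.5531 -0.0164  0.0133] F [16.   4.5 -6.3] w 0.096
rel t 64.03 tcp [ 0.5498 -0.0167  0.0127] F [-0.7  0.1  1.1] w 0.401
top bar 166 ((551.773193359375, -13.907758712768555), (10.73409366607666, 49.15072250366211), 6.545676231384277)
side bar 92 ((551.3501586914062, -18.516233444213867), (10.31943130493164, 48.03866958618164), 6.901541709899902)
 t 65.7 tcp [0.4207 0.1992 0.1077] F [-0.4 -0.4  1.3] w 0.4
```

View pics/end_top.png

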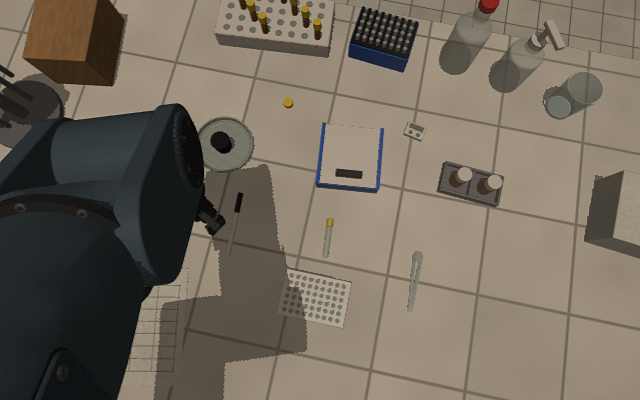

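View pics/end_side.png

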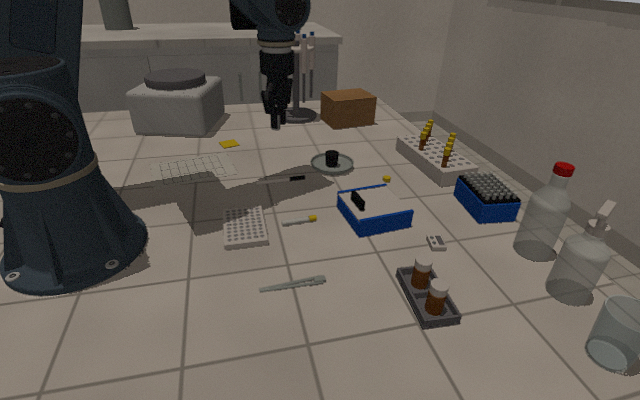

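The pictures show the vials in the tray at (423,275) and (437,298) in the side view, the stopper in the dish at (332,158), and the cover shut at (374,205). The bar is 40 mm from the case centre, which is its shut position.

```bash
python3 -c "
from h import *
manip.sign_off(); print(manip.current_time())"
```

```text
the job is handed in; nothing more can be done
the job is handed in; nothing more can be done
```

The bench is cleared as asked and the job was handed in at about 66 s of the 118 s. No verdict came back. I did it in this order:
- **Vials:** one stands upright in each tray bay.
- **Stopper:** it stands upright in the steel dish.
- **Case:** I slid the cover back about 85 mm, laid the block flat inside, and slid the cover shut against its stop.

**Last checks:** both cameras put the cover bar 40 mm from the case centre, which is its shut position. They also show both vials upright in their bays and the stopper upright in the dish. I measured the block flat on the case floor before closing the cover.

**What went wrong or disagreed:**
- **Missed grasp:** the first try at vial A closed empty on its cap and pressed it with about 32 N. The vial stayed upright.
- **Fingertip offset:** the cause was that the real fingertips sit about 32 mm behind the reported TCP. I measured that in the side camera and corrected for it from then on.
- **Camera mismatch:** the two cameras disagreed by about 4 mm in y and height, so I used their average.
- **Contact forces:** setting things down pressed with up to about 20 N, highest for the block on the case floor. The cover met its stop with about 17 N.

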